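# Spring the hidden catch of the long tackle box

### The job

Two clear tackle boxes stand on the counter; open the longer one. Slide the metal shutter along its front ledge, away from the end with the upright tab, until the recess beneath is fully uncovered, then drop the fingertips into the recess and press the black catch all the way down, so that the lid kicks up and stays ajar. Leave the shutter open and leave the shorter box shut.

Things in the scene. Friction and masses are not known exactly. Their poses are not given: they have to be found in the camera images.
- long_box: Longer clear tackle box, fixed, 200 mm deep (x), 300 long (y); the shorter is 190 long. Origin: centre of underside, z up; its -x front faces the robot within 0.3 rad. Solid grey ledge along the front: x -100 to -42, top z 50 mm. Recess in it, 44 (x) by 56 (y), centre x -71, y 0, is hidden by the shutter. Its whole floor is the black catch: top z 42, pressed down to a firm stop at z 34 mm.
- shutter (a joint): Aluminium shutter on the long box's ledge, slides to box +y (robot's left). m: starts 0 to 0.008, end stop 0.075, recess fully bare from 0.064; 2 N moves it, it stays where left. Plate 48 (x) by 72 (y) by 4 mm, centre x -71 mm, y = value, z 50 to 54. On its -y end an upright tab, 34 mm wide (x), 10 thick (y), top z 80 mm, outer face at y = value - 36 mm: push that face.
- lid (a joint): Clear lid of the long box, rad: 0 shut, 0.2 with the catch fully down (8 mm; takes about 6 to 8 N); catch and lid are linked and stay there. Covers box x -39 to 100 mm, top z 57 mm, hinged on the far edge; its front edge rises to about z 85 mm.
- short_shutter (a joint): Shutter of the shorter box (same make), m, starts at 0 to 0.008; to be left alone.

How it is judged:
By the outcome, as a careful person would: the job done as asked, in the order asked, and still so for the second after the job is handed in, with the robot touching nothing.
It also fails if it takes over 38 s, if anything falls off the work surface, if the arm or the gripper's body presses on something with over 40 N, if the wrist force passes 120 N, or if a joint passes its speed limit or range.

### The arm

A 6-joint arm with a two-finger parallel gripper is mounted at the origin on the work surface. World frame = base frame: x ahead of the robot, y to its left, z up, the work surface at z = 0. Lengths are in m, angles in degrees, forces in N, time in s.
With the tool pointing down it reaches from about 0.35 to 0.725 m from the base axis. Payload 6 kg.
Tool frame: the origin (TCP) lies on the centre line of the jaws, within the pads' length; the fingertips stand 25 mm ahead of it and the grasp point (between the pads) lies 6 mm ahead of it; z points along the fingers, y is the direction in which the jaws open and shut (so a half turn about z gives the same grasp; the last joint's range is limited). The gripper opens to 85 mm and grips with 20 to 120 N. Pads are 22 mm wide; open, the fingers measure 114 mm over their backs; the gripper's body (76 mm by 85 mm) begins 54 mm behind the grasp point. The pads swing forward as they close: fully open they stand 13 mm farther back than shut.
Start: joints at [88.447, 2.303, 4.859, 0, -92.561, -19.12], TCP at [0.212, 0.561, 0.256] pointing down, gripper open.
Joint ranges: [-146.85, 146.85], [-73.84, 115.35], [-62.03, 85.46], [-188.31, 113.3], [-161.28, -10.13], [-171.36, 171.36]. Speed limits (degrees/s): [147.25, 147.25, 172.46, 180, 180, 180].

### API

Orientations are given as a 3x3 rotation matrix whose columns are the frame's x, y, z axes.
In Python, from plant import sensors, vision, ctrl gives the robot as it stands.
- The arm moves only by the shell command python3 -m creep 'ROWS' [FORCE]. ROWS is JSON, a list of rows, each a list of 7 numbers: the turn, a rotation vector about the world's x, y, z in rad, then the shift along the world's x, y, z in mm, then the opening in per cent of the stroke, from 0 (shut) to 100 (fully open). A call has 1 to 12 rows; each row is the pose to reach, as a shift and turn from the pose commanded when the call began; what a row does not reach only later rows make up. A row lasts 1/12 s, in which the tool goes at most 41.7 mm and 7.16 degrees, less where a joint would pass 70% of its speed; a pose out of reach is approached as far as the arm can. A call with a gripper value outside its range is refused whole. The fingers move at their own pace and stop on an object; FORCE is the grip in N (left out, the last holds). Time passes only in rows, so rows that repeat a pose let the fingers close. It gives the time, the measured TCP pose, the force and the opening at its end, in the units of the state.
- sensors.get_obs(): the state, without advancing time (a new reading comes with each control period).
- vision.snapshot(name): name is "side" or "top"; returns the picture (400x640x3 uint8, red, green, blue); there is no depth.
- vision.get_calibration(name): a dict with "fx", "fy", "cx", "cy" (pixels), "rvec" (rotation vector, rad) and "tvec" (3), from world to camera coordinates, as OpenCV has them. Camera axes: x right, y down, z forward; pixel columns grow to the right and rows downward; lengths in m; the calibration is good to about 2 mm. A picture is of the moment at which its call begins. get_calibration takes no time and is no camera call.
- ctrl.close_job(): hands the job in, once; it reports no verdict.
The state is a dict: "time_s": time; "joints": joint angles; "joint_vel": joint speeds; "tau": joint torques, N m; "position": TCP position; "ee_rot": TCP orientation; "wrist_force": force on the tool from outside, world axes, zero at the start; "moment": the same for the moment, N m; "opening": finger opening in m.
Only numpy, scipy, OpenCV 4.12 (cv2) and the standard library are available. Lean on these libraries where they do the work, as an engineer would, in place of code of your own. Each camera call takes 0.05 s, during which the arm holds its last target. There are 200 camera calls.

## Working session

There is one attempt and no reset: what is moved stays moved. The work goes in short steps, Python scripts to look and compute and a shell command to move; the robot and the scene stay as the last step left them, time stands still between calls to the robot, and variables do not carry over. Pictures are saved under pics/ and viewed, about 8 in all and at most 12, crops included, and the job is handed in when it is done.

```bash
mkdir -p pics
python3 - <<'E'
from plant import sensors, vision
import cv2, json
for n in("side","top"):
    cv2.imwrite(f"pics/{n}0.png",vision.snapshot(n)[:,:,::-1]); print(n,vision.get_calibration(n))
print(sensors.get_obs())
E
```

```text
side {'fx': 397.9975203840002, 'fy': 397.9975203840002, 'cx': 319.4742824158854, 'cy': 198.56274161180224, 'rvec': array([ 2.17514225, -0.69364568,  0.33234248]), 'tvec': array([-0.5045394 ,  0.28413333,  0.51667736])}
top {'fx': 369.38196079037743, 'fy': 369.38196079037743, 'cx': 325.2532930057608, 'cy': 195.33943787227662, 'rvec': array([ 2.16772166, -2.15233269,  0.22540654]), 'tvec': array([-0.03706507,  0.62425009,  0.60423556])}
{'time_s': 0.1, 'joints': array([ 8.84485516e+01,  2.33476036e+00,  4.80750821e+00, -2.22739849e-02,
       -9.25607375e+01, -1.91207293e+01]), 'joint_vel': array([ 0.02241294, -0.02992159,  0.06935066,  0.1380312 ,  0.0297288 ,
       -0.07634106]), 'tau': array([-5.57799154e-03, -3.69343293e+01,  3.48282337e+01,  6.95180744e+00,
       -4.56905793e-03, -5.34669908e-06]), 'position': array([0.21164582, 0.56116228, 0.25538182]), 'ee_rot': array([[ 9.35621620e-01, -3.53004249e-01, -4.29802516e-04],
       [-3.53004484e-01, -9.35620388e-01, -1.52463320e-03],
       [ 1.36070001e-04,  1.57820200e-03, -9.99998745e-01]]), 'wrist_force': array([-0.9236174 , -0.24473258,  0.20080518]), 'moment': array([-0.00149539,  0.04609718, -0.01371749]), 'opening': 0.08523008271216888}
```

View pics/top0.png

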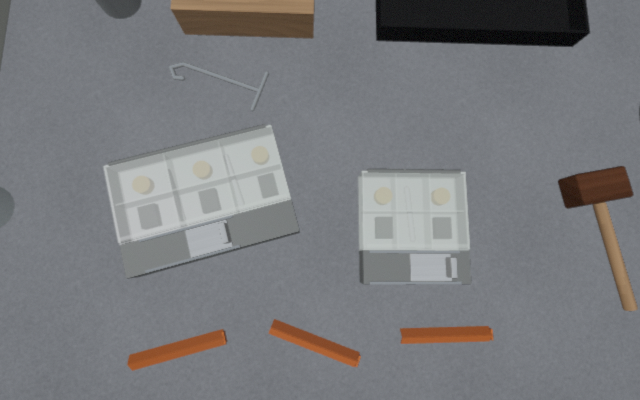

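View pics/side0.png

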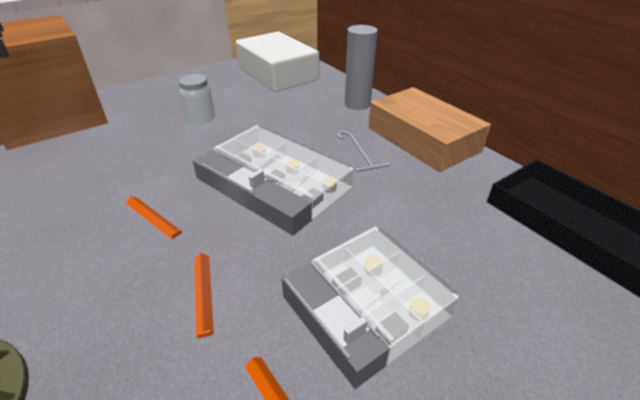

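The top view shows the long box on the left (corners about (106,165), (272,128), (298,230), (127,275)), with its tab near (225,230). I'll zoom in for accurate corners.

Run:
```python
import cv2
t=cv2.imread("pics/top0.png")[120:285,95:305]; cv2.imwrite("pics/t1.png",cv2.resize(t,(0,0),fx=3.6,fy=3.6,interpolation=cv2.INTER_CUBIC))
t=cv2.imread("pics/side0.png")[120:240,185:365]; cv2.imwrite("pics/s1.png",cv2.resize(t,(0,0),fx=4,fy=4,interpolation=cv2.INTER_CUBIC))
```

```text
(no output)
```

View pics/t1.png

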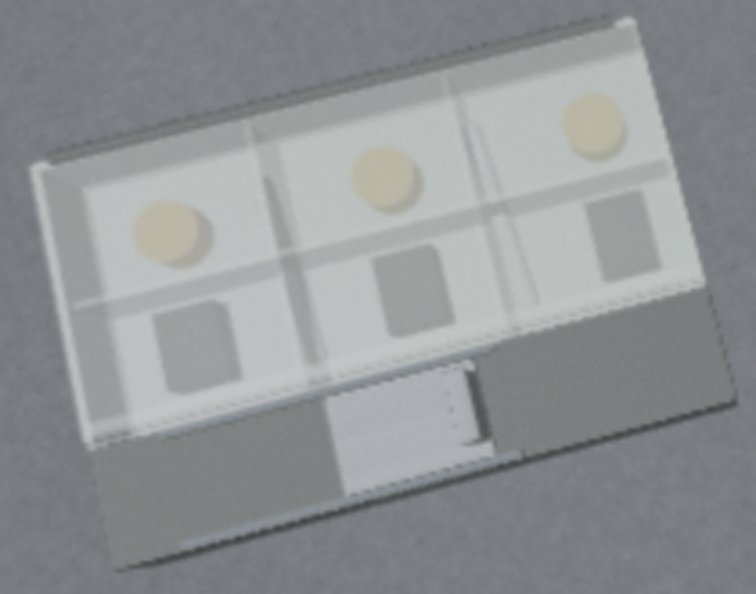

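View pics/s1.png

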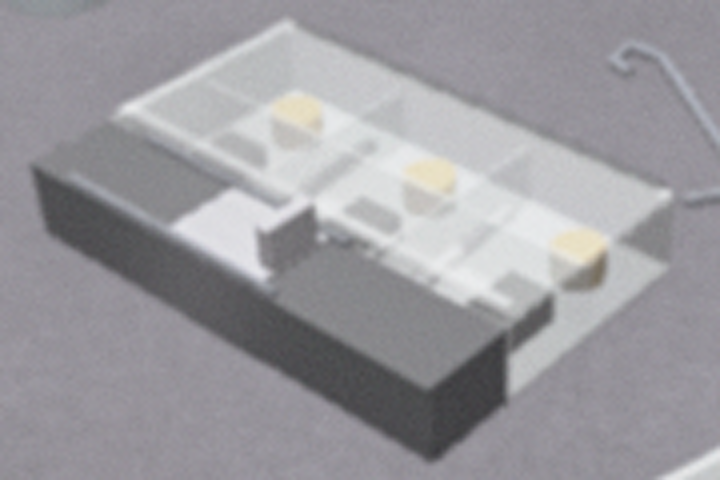

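```bash
cat > h.py <<'E'
import numpy as np, cv2
from plant import vision
C={n:vision.get_calibration(n) for n in("side","top")}
def proj(n,P):
    c=C[n];K=np.array([[c['fx'],0,c['cx']],[0,c['fy'],c['cy']],[0,0,1.]])
    return cv2.projectPoints(np.asarray(P,float).reshape(-1,1,3),c['rvec'],c['tvec'],K,None)[0][:,0]
def world(p,B):
    x,y,a=p[:3];B=np.atleast_2d(B)/1000;c,s=np.cos(a),np.sin(a)
    return np.c_[x+c*B[:,0]-s*B[:,1],y+s*B[:,0]+c*B[:,1],B[:,2]]
E
python3 - <<'E'
from h import *
from scipy.optimize import least_squares
up=lambda X,f,o:(np.array(X)+.5)/f-.5+np.array(o)
T=[((-100,150,50),(118,566)),((-100,-150,50),(735,398)),((100,150,57),(38,166)),((100,-150,57),(632,20)),((-39,-150,57),(704,285)),((-39,150,57),(90,440))]
S=[((-100,150,50),(33,167)),((-100,150,0),(47,232)),((-100,-150,50),(430,388)),((-100,-150,0),(430,460)),((-42,-150,50),(506,330)),((100,150,57),(290,22)),((100,-150,57),(670,193))]
V=[((-95,36,54),(345,495)),((-47,36,54),(325,395))]
def res(p):
    r=[]
    for n,L,f,o in(("top",T,3.6,(95,120)),("side",S,4,(185,120))):
        for B,X in L: r.append(proj(n,world(p,B))[0]-up(X,f,o))
    for B,X in V: r.append(proj("top",world(p,np.array(B)+[0,p[3]*1000,0]))[0]-up(X,3.6,(95,120)))
    return np.ravel(r)
s=least_squares(res,[.5,.1,.2,.004],loss='soft_l1',x_scale=[.1,.1,.1,.01]);p=s.x
print(p,np.round(res(p).reshape(-1,2),1).tolist())
for n in C: print(n,-cv2.Rodrigues(C[n]['rvec'])[0].T@C[n]['tvec'])
np.save('p.npy',p)
for nm,B in dict(tabface=(-71,-36+p[3]*1000,70),recess=(-71,0,42)).items(): print(nm,world(p,B))
E
```

```text
[0.61799737 0.18047888 0.26811408 0.00479322] [[-0.4, 0.7], [2.3, 0.7], [-1.7, -2.1], [2.8, -2.1], [2.0, -1.9], [-1.4, 0.0], [-1.2, -1.7], [-0.4, 0.1], [-0.9, 0.5], [0.2, 1.5], [0.1, -0.4], [-0.7, -2.1], [1.5, -1.3], [0.2, 0.1], [-0.1, 0.4]]
side [ 0.28271275 -0.46854371  0.55026134]
top [ 0.52026667 -0.0013441   0.69676639]
tabface [[0.55780114 0.13157819 0.07      ]]
recess [[0.54953404 0.16167003 0.042     ]]
```

```bash
python3 -m creep '[[0,0,0.1,20,-30,0,50],[0,0,0.2,50,-66,-10,0],[0,0,0.25,75,-98,-20,0],[0,0,0.3,100,-131,-30,0],[0,0,0.35,125,-164,-40,0],[0,0,0.4,150,-197,-50,0],[0,0,0.45,175,-230,-60,0],[0,0,0.5,200,-263,-70,0],[0,0,0.55,225,-296,-80,0],[0,0,0.6,250,-329,-90,0],[0,0,0.629,270,-355,-100,0],[0,0,0.629,285,-375,-106,0]]' 20
```

```text
time_s: 1.1
position: [0.4975, 0.1837, 0.1488]
ee_rot: [[0.964, 0.265, -0.001], [0.265, -0.964, -0.001], [-0.001, 0.0, -1.0]]
wrist_force: [0.0, 0.8, -0.8]
opening: -0.0002
```

```bash
python3 -m creep '[[0,0,0,20,-26,0,0],[0,0,0,45,-59,0,0],[0,0,0,71,-93,0,0],[0,0,0,71,-93,0,0],[0,0,0,71,-93,-25,0],[0,0,0,71,-93,-50,0],[0,0,0,71,-93,-63,0],[0,0,0,71,-93,-63,0],[0,0,0,71,-93,-63,0]]'
python3 - <<'E'
from h import *
from plant import sensors
p=np.load('p.npy')
for n,r in(("top",(120,285,95,305)),("side",(90,240,185,365))):
    im=vision.snapshot(n)[:,:,::-1].copy(); cv2.imwrite(f"pics/{n}2raw.png",im)
    a,b,c,d=r; z=cv2.resize(im[a:b,c:d],(0,0),fx=3.6,fy=3.6,interpolation=cv2.INTER_CUBIC)
    v=p[3]*1000
    for L in([(-93,-28,50),(-93,28,50),(-49,28,50),(-49,-28,50)],[(-88,v-36,80),(-54,v-36,80),(-54,v-26,80),(-88,v-26,80)],[(-95,v-36,54),(-95,v+36,54),(-47,v+36,54),(-47,v-36,54)]):
        q=(proj(n,world(p,L))-[c,a]+.5)*3.6-.5
        cv2.polylines(z,[q.round().astype(int)],True,(0,0,255),1)
    cv2.imwrite(f"pics/{n}2.png",z)
o=sensors.get_obs();R=cv2.Rodrigues(np.array([0,0,p[2]]))[0]
print(R.T@(o['position']-[p[0],p[1],0]),o['wrist_force'])
E
```

```text
time_s: 1.85
position: [0.5675, 0.0932, 0.0871]
ee_rot: [[0.964, 0.265, -0.001], [0.265, -0.964, -0.001], [-0.001, 0.001, -1.0]]
wrist_force: [-1.6, 0.5, 0.9]
opening: -0.0002
[-0.07060276 -0.07051962  0.08911316] [0.10982559 0.06134022 0.37801181]
```

View pics/top2.png

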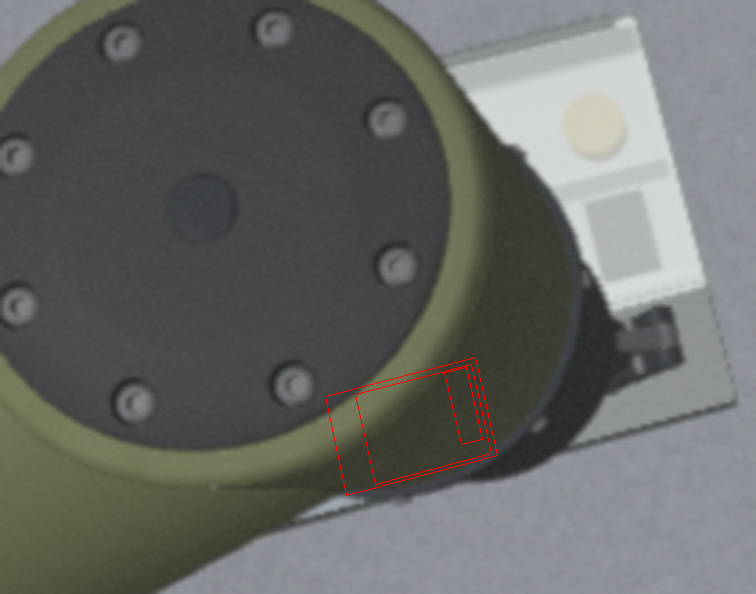

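View pics/side2.png

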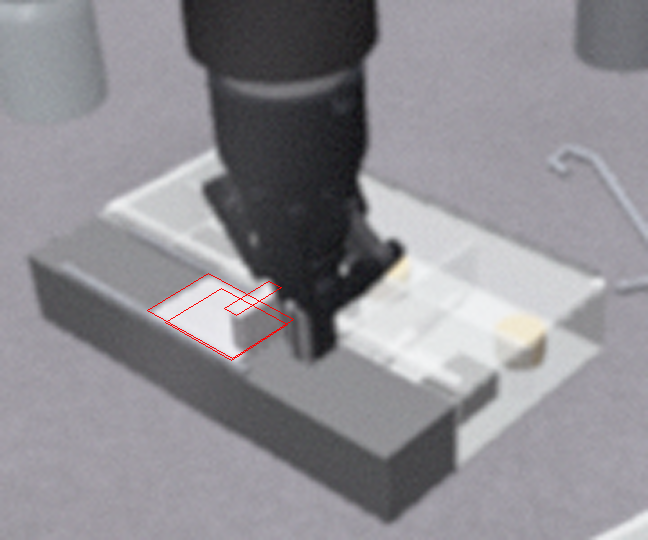

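The overlay matches the shutter plate, and the fingers stand just right of the tab (fingertip about (315,358)). The finger linkage bulges sideways near (400,250). I'll check its height against the tab for the press.

```bash
python3 - <<'E'
from h import *
p=np.load('p.npy');c=C['side'];Rc=cv2.Rodrigues(c['rvec'])[0];o=-Rc.T@c['tvec']
R=cv2.Rodrigues(np.array([0,0,p[2]]))[0]
for X in[(315,358),(300,355),(330,352),(405,245),(388,272),(350,315),(340,318),(290,300)]:
    u=(np.array(X)+.5)/3.6-.5+[185,90]
    d=Rc.T@[(u[0]-c['cx'])/c['fx'],(u[1]-c['cy'])/c['fy'],1]
    ob=R.T@(o-[p[0],p[1],0]);db=R.T@d
    for xx in(-.082,-.071):
        t=(xx-ob[0])/db[0];q=ob+t*db;print(X,xx,(q*1000).round(1)+np.array([0,70.5,-62]))
E
python3 -m creep '[[0,0,0,-5,19,0,0],[0,0,0,-5,19,0,0],[0,0,0,-6,22,0,0],[0,0,0,-6,22,0,0]]'
python3 -m creep '[[0,0,0,-1,4,0,0],[0,0,0,-2,8,0,0],[0,0,0,-3,12,0,0],[0,0,0,-3,12,0,0]]'
```

```text
(315, 358) -0.082 [-82.  -14.5  11.2]
(315, 358) -0.071 [-71.   -2.5  -1.5]
(300, 355) -0.082 [-82.   -2.8   7.4]
(300, 355) -0.071 [-71.    9.6  -5.4]
(330, 352) -0.082 [-82.  -26.6  21.3]
(330, 352) -0.071 [-71.  -14.9   8.8]
(405, 245) -0.082 [-82.  -83.5 113.1]
(405, 245) -0.071 [-71.  -73.3 103.2]
(388, 272) -0.082 [-82.  -71.7  92.6]
(388, 272) -0.071 [-71.  -61.2  82. ]
(350, 315) -0.082 [-82.  -43.6  53.6]
(350, 315) -0.071 [-71.  -32.3  42. ]
(340, 318) -0.082 [-82.  -36.1  48.2]
(340, 318) -0.071 [-71.  -24.6  36.4]
(290, 300) -0.082 [-82.    0.8  42.6]
(290, 300) -0.071 [-71.   13.2  30.7]
time_s: 2.28
position: [0.5622, 0.116, 0.0885]
ee_rot: [[0.964, 0.266, 0.002], [0.266, -0.964, 0.001], [0.002, -0.0, -1.0]]
wrist_force: [-1.0, -0.7, -0.2]
opening: -0.0003
time_s: 2.62
position: [0.5588, 0.1278, 0.0874]
ee_rot: [[0.964, 0.265, 0.0], [0.265, -0.964, 0.0], [0.0, 0.0, -1.0]]
wrist_force: [-0.2, -0.2, -0.3]
opening: -0.0
```

```bash
python3 -m creep '[[0,0,0,-2,6,0,0],[0,0,0,-4,13,0,0],[0,0,0,-6,21,0,0],[0,0,0,-8,29,0,0],[0,0,0,-10,36,0,0],[0,0,0,-12,43,0,0],[0,0,0,-12,43,0,0]]'
python3 -m creep '[[0,0,0,-1,3,0,0],[0,0,0,-2,6,0,0],[0,0,0,-2,6,0,0]]'
python3 - <<'E'
from h import *
from plant import sensors
p=np.load('p.npy')
o=sensors.get_obs();R=cv2.Rodrigues(np.array([0,0,p[2]]))[0]
print(R.T@(o['position']-[p[0],p[1],0]),R.T@o['wrist_force'])
im=vision.snapshot("side")[:,:,::-1]
cv2.imwrite("pics/s3.png",cv2.resize(im[90:240,185:365],(0,0),fx=3.6,fy=3.6,interpolation=cv2.INTER_CUBIC))
E
```

```text
time_s: 3.2
position: [0.5463, 0.1719, 0.0871]
ee_rot: [[0.964, 0.266, -0.0], [0.266, -0.964, 0.001], [0.0, -0.001, -1.0]]
wrist_force: [0.1, -1.1, -0.2]
opening: 0.0001
time_s: 3.45
position: [0.5446, 0.1768, 0.087]
ee_rot: [[0.964, 0.265, -0.0], [0.265, -0.964, 0.0], [-0.0, -0.0, -1.0]]
wrist_force: [0.5, -0.3, 0.0]
opening: 0.0001
[-0.07175572  0.0158676   0.08703552] [ 0.40750433 -0.45107178  0.03046643]
```

View pics/s3.png

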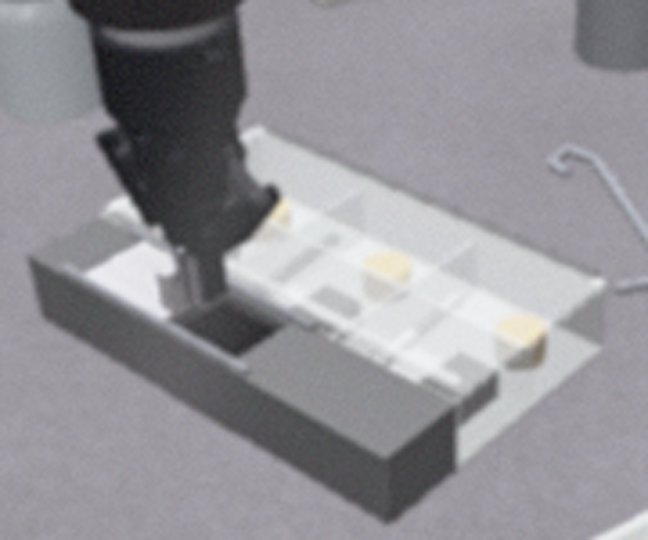

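The shutter follows the fingers, and most of the recess shows, around (230,325). I'll push on to the stop.

```bash
for i in 1 2; do python3 -m creep '[[0,0,0,-0.5,2,0,0],[0,0,0,-1,4,0,0],[0,0,0,-1,4,0,0]]' | grep -E "posi|wrist"; done
```

```text
position: [0.5436, 0.1803, 0.0871]
wrist_force: [0.1, -1.1, 0.5]
position: [0.5426, 0.1845, 0.0871]
wrist_force: [-0.2, -0.8, 0.2]
```

```bash
for i in 1 2; do python3 -m creep '[[0,0,0,0,1,0,0],[0,0,0,-0.5,2,0,0],[0,0,0,-0.5,2,0,0]]' | grep -E "posi|wrist"; done
python3 - <<'E'
from h import *
from plant import sensors
p=np.load('p.npy')
o=sensors.get_obs();R=cv2.Rodrigues(np.array([0,0,p[2]]))[0]
print(R.T@(o['position']-[p[0],p[1],0]),R.T@o['wrist_force'])
im=vision.snapshot("side")[:,:,::-1]
z=cv2.resize(im[90:240,185:365],(0,0),fx=3.6,fy=3.6,interpolation=cv2.INTER_CUBIC)
for L in([(-93,-28,50),(-93,28,50),(-49,28,50),(-49,-28,50)],[(-95,36,54),(-95,107,54),(-47,107,54)]):
    q=(proj("side",world(p,L))-[185,90]+.5)*3.6-.5
    cv2.polylines(z,[q.round().astype(int)],len(L)==4,(0,0,255),1)
cv2.imwrite("pics/s4.png",z)
E
```

```text
position: [0.5423, 0.1866, 0.0872]
wrist_force: [0.3, -0.9, -0.2]
position: [0.5419, 0.188, 0.0872]
wrist_force: [0.8, -3.6, -0.1]
[-0.07136224  0.02742516  0.08723464] [-0.19793307 -3.63786861 -0.06344959]
```

View pics/s4.png

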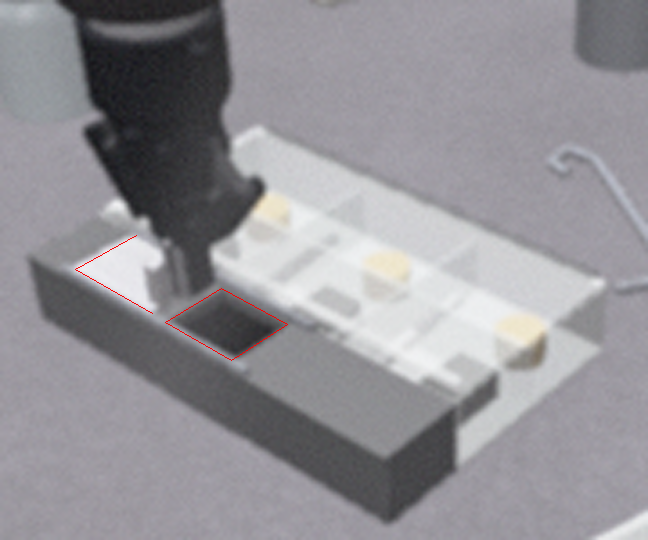

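Force rose to 3.6 N, so the shutter is at its stop and the recess is fully bare, matching the outline. Back off and go over the recess.

```bash
python3 -m creep '[[0,0,0,2,-8,0,0],[0,0,0,6,-20,0,0],[0,0,0,9,-32,0,0],[0,0,0,9,-32,0,0],[0,0,0,9,-32,0,0],[0,0,0,9,-32,-8,0],[0,0,0,9,-32,-16,0],[0,0,0,9,-32,-18,0],[0,0,0,9,-32,-18,0]]'|grep -E "posi|wrist"
for i in 1 2 3; do python3 -m creep '[[0,0,0,0,0,-1,0],[0,0,0,0,0,-2,0],[0,0,0,0,0,-2,0]]' | grep -E "posi|wrist"; done
```

```text
position: [0.5501, 0.1563, 0.0679]
wrist_force: [0.0, 0.5, 0.3]
position: [0.5507, 0.1565, 0.0671]
wrist_force: [0.1, 0.3, 0.4]
position: [0.5509, 0.1565, 0.066]
wrist_force: [-1.9, -1.1, 4.7]
position: [0.5509, 0.1565, 0.064]
wrist_force: [-2.3, -0.8, 4.0]
```

```bash
for i in 1 2 3 4; do python3 -m creep '[[0,0,0,0,0,-1,0],[0,0,0,0,0,-2,0],[0,0,0,0,0,-2,0]]' | grep -E "posi|wrist"; done
```

```text
position: [0.5509, 0.1565, 0.0619]
wrist_force: [-2.0, 0.0, 5.1]
position: [0.5509, 0.1565, 0.0598]
wrist_force: [-2.8, 1.4, 5.1]
position: [0.551, 0.1565, 0.0591]
wrist_force: [-7.6, -0.1, 12.4]
position: [0.551, 0.1565, 0.0589]
wrist_force: [-13.7, 0.3, 20.9]
```

Firm stop at about 0.059 m, 21 N. Retract straight up, then away, and look.

```bash
python3 -m creep '[[0,0,0,0,0,3,0],[0,0,0,0,0,10,0],[0,0,0,0,0,25,0],[0,0,0,0,0,50,0],[0,0,0,0,0,80,0],[0,0,0,0,0,110,0],[0,0,0,-20,-20,130,0],[0,0,0,-50,-50,140,0],[0,0,0,-80,-80,140,0],[0,0,0,-100,-110,140,0],[0,0,0,-100,-130,140,0],[0,0,0,-100,-130,140,0]]'
python3 - <<'E'
from h import *
p=np.load('p.npy')
im=vision.snapshot("side")[:,:,::-1];cv2.imwrite("pics/s5raw.png",im);t=vision.snapshot("top")[:,:,::-1]
z=cv2.resize(im[90:240,185:365],(0,0),fx=3.6,fy=3.6,interpolation=cv2.INTER_CUBIC)
v=75;a=.2;M=cv2.Rodrigues(np.array([0,a,0]))[0]
lid=[(100-139*np.cos(a),y,57+139*np.sin(a)) for y in(-150,150)]
for L in([(-93,-28,50),(-93,28,50),(-49,28,50),(-49,-28,50)],[(-95,v-36,54),(-95,v+36,54),(-47,v+36,54)],lid):
    q=(proj("side",world(p,L))-[185,90]+.5)*3.6-.5
    cv2.polylines(z,[q.round().astype(int)],len(L)==4,(0,0,255),1)
cv2.imwrite("pics/s5.png",np.vstack([z,]));cv2.imwrite("pics/t5.png",t)
E
```

```text
time_s: 8.05
position: [0.4501, 0.0239, 0.1963]
ee_rot: [[0.965, 0.263, 0.003], [0.263, -0.965, 0.001], [0.003, 0.0, -1.0]]
wrist_force: [0.5, -0.0, 0.2]
opening: 0.0003
```

View pics/s5.png

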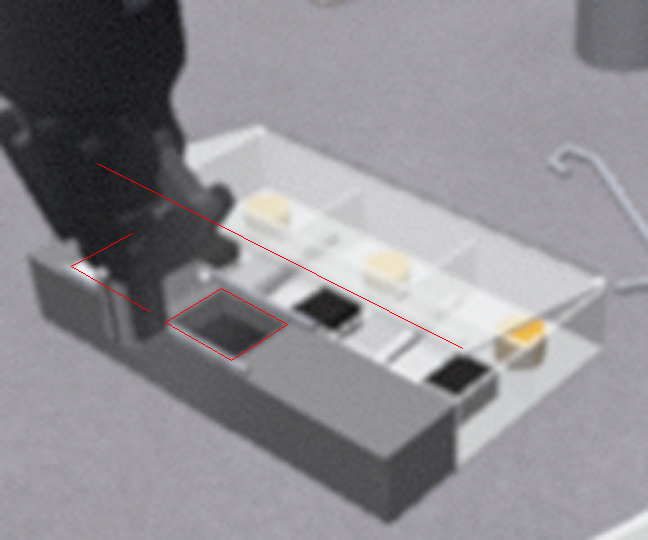

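View pics/t5.png

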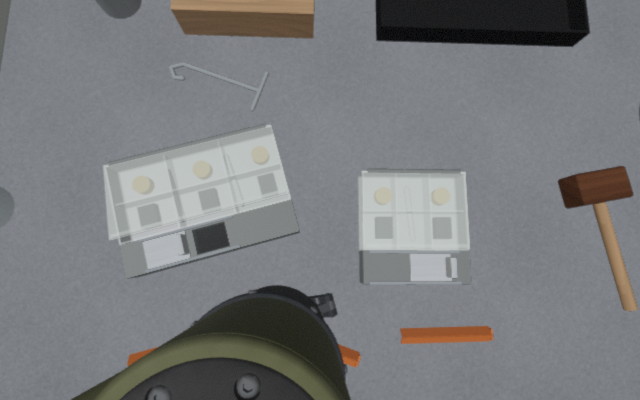

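Run:
```python
from h import *
p=np.load('p.npy')
im=cv2.imread("pics/t5.png")
z=cv2.resize(im[120:285,95:305],(0,0),fx=3.6,fy=3.6,interpolation=cv2.INTER_CUBIC)
for a,col in((0,(255,0,0)),(.1,(0,200,0)),(.2,(0,0,255))):
    L=[(100-139*np.cos(a),y,57+139*np.sin(a)) for y in(-150,150)]
    q=(proj("top",world(p,L))-[95,120]+.5)*3.6-.5
    cv2.polylines(z,[q.round().astype(int)],False,col,1)
cv2.imwrite("pics/t6.png",z)
```

```text
(no output)
```

View pics/t6.png

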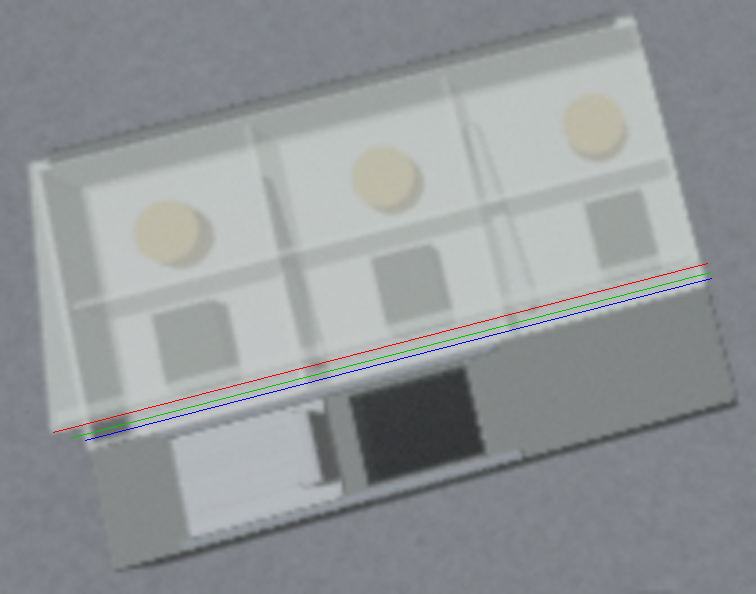

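The lid's front-left corner at (52,432) falls on the 0.2 rad line. The recess is bare, and the shutter is well clear of it.

```bash
python3 -c "
from plant import ctrl,sensors
print(ctrl.close_job());print(sensors.get_obs()['wrist_force'])"
```

```text
the job is handed in; nothing more can be done
None
the job is handed in; nothing more can be done
```

The longer box is open: its lid is up and stays ajar, the shutter is open, and the shorter box looks untouched. I handed the job in at about 8 s on the robot's clock; no verdict was given.

- **Shutter:** I pushed the tab's outer face with shut fingers until the force rose to 3.6 N at the end stop. The pictures show the recess fully bare.
- **Catch:** I pressed it with the fingertips from first contact near TCP z 0.0665 m to a firm stop at 0.059 m. That is about 8 mm of travel; it took 4–5 N on the way and 21 N at the stop, so the 4–5 N was below the stated 6–8 N.
- **Last check, after retracting clear:** The lid's front-left corner lies on the predicted 0.2 rad line in the top view. The shutter stayed open, and the shorter box looked as it did at the start. The wrist force was about 0.5 N, so nothing was touching the robot.
- **Disagreements:** The first fit of the box's position left errors of up to about 3 pixels at the far corners, but it matched well around the recess. In the last side view the gripper hid part of the lid's front edge, so the lid check rests on the top view.

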